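# Open the child-resistant thinner bottle in the studio rack

## Robot

A 6-joint arm with a two-finger parallel gripper is mounted at the origin on the work surface. World frame = base frame: x ahead of the robot, y to its left, z up, the work surface at z = 0. Lengths are in m, angles in rad, forces in N, time in s.
With the tool pointing down it reaches from about 0.275 to 1 m from the base axis. Payload 8.4 kg.
Tool frame: the origin (TCP) lies on the mounting face of the last link; the fingertips stand 173 mm ahead of it and the grasp point (between the pads) lies 155 mm ahead of it; z points along the fingers, y is the direction in which the jaws open and shut (so a half turn about z gives the same grasp; the last joint's range is limited). The gripper opens to 85 mm and grips with 20 to 120 N. Pads are 22 mm wide; open, the fingers measure 114 mm over their backs; the gripper's body (76 mm by 85 mm) begins 54 mm behind the grasp point. The pads swing forward as they close: fully open they stand 13 mm farther back than shut.
Start: joints at [1.325, 0.353, 1.633, -0, 1.155, -0.002], TCP at [0.151, 0.607, 0.405] pointing down, gripper open.
Joint ranges: [-2.63, 2.63], [-0.92, 2.1], [0.06, 2.66], [-1.3, 4.44], [0, 2.69], [-3.02, 3.02]. Speed limits (rad/s): [2.22, 2.22, 2.79, 3.14, 3.14, 3.14].

## Interface

Orientations are given as a 3x3 rotation matrix whose columns are the frame's x, y, z axes.
In Python, from rig import sensors, cams, job_done gives the robot as it stands. The module is installed in compiled form; this text tells all that it offers.
- The arm moves only by the shell command python3 -m handwheel 'ROWS' [FORCE]. ROWS is JSON, a list that holds one entry, the list of rows, each a list of 7 numbers: the shift along the tool's x, y, z in m, then the turn, a rotation vector about the tool's x, y, z in degrees, then the finger opening in m, from 0 to 0.0854. A call has 1 to 12 rows; each row is the pose to reach, as a shift and turn from the pose commanded when the call began, along the tool's axes at that moment; what a row does not reach only later rows make up. A row lasts 1/10 s, in which the tool goes at most 50 mm and 8.59 degrees, less where a joint would pass 70% of its speed; a pose out of reach is approached as far as the arm can. A call with a gripper value outside its range is refused whole. The fingers move at their own pace and stop on an object; FORCE is the grip in N (left out, the last holds). Time passes only in rows, so rows that repeat a pose let the fingers close. It gives the time, the measured TCP pose, the force and the opening at its end, in the units of the state.
- sensors.read_state(): the state, without advancing time (a new reading comes with each control period).
- cams.get_image(name): name is "scene" or "top" or "wrist"; returns a dict with "img" (480x640x3 uint8, red, green, blue), "z_map" (480x640 float32, m along the optical axis (not along the pixel's ray), 0 where there is no reading), "mtx" (3x3 intrinsics, pixels), "k1" (the pictures are not rectified: a ray, as slopes to the right and down, at radius r is drawn at 1 + k1 r^2 times it, then the intrinsics apply), "R" (3x3) and "t" (3): a world point X has camera coordinates R X + t; the wrist camera has in their place "hand_eye" (4x4, takes a point from camera to tool coordinates, whose origin is the TCP and whose axes are the flange's). Camera axes: x right, y down, z forward; pixel columns grow to the right and rows downward; lengths in m; the calibration is good to about 2 mm. A picture is of the moment at which its call begins: read the wrist's pose just before it.
- job_done(): hands the job in, once; it reports no verdict.
The state is a dict: "clock": time; "joint_positions": joint angles; "joint_velocities": joint speeds; "joint_torque": joint torques, N m; "tcp_pos": TCP position; "eef_rot": TCP orientation; "wrist_force": force on the tool from outside, world axes, zero at the start; "wrist_torque": the same for the moment, N m; "width": finger opening in m.
Only numpy, scipy, OpenCV 4.12 (cv2) and the standard library are available. Lean on these libraries where they do the work, as an engineer would, in place of code of your own. Each camera call takes 0.05 s, during which the arm holds its last target. There are 200 camera calls.

## Task

Open the thinner bottle in the wooden rack: it is the tall square one with the big ribbed child-resistant cap, which only clicks round unless you press it down firmly while you turn it. Press no harder than the cap needs, do not force it once it comes up against its stop, and keep the bottle down in its pocket. Then lift the cap off, set it down gently, the right way up, near the middle of the terracotta tile, and leave everything else where it is.

Things in the scene. Friction and masses are not known exactly. Their poses are not given: they have to be found in the camera images.
- bottle: white square plastic bottle, 62 x 62 mm, the tallest of the three in the rack: body to 108 mm, sloped shoulder to 118 mm, round neck, rim of the mouth 140 mm above its foot. Origin at the centre of its foot, z up. It stands loose in a square pocket of the rack with 1.5 mm play each side, which keeps it from turning. 0.27 to 0.5 kg.
- cap_top (a point): Centre of the top of the cap's outer shell: grey, ribbed, round, 45 mm in diameter, 29 mm high; 155 mm above the bottle's foot, its skirt ending 8 mm above the shoulder. z up along the cap's axis. The shell clicks round freely on the hidden inner cap and can be pressed down 4 mm on it: the spring takes about 7 N to start and 17 N at the bottom. The whole cap weighs about 60 g.
- bottle_neck (a point): Centre of the bottle's rim, under the cap, 140 mm above its foot. Four lugs hold the inner cap under the neck. Once caught and turned 0.55 to 0.8 rad it is free to lift straight off; some 0.2 rad further it meets a stop (felt as over 0.15 N m against the turn; 0.4 N m is too much). The turn made stays when let go. A cap still caught lifts the bottle with it.
- rack: Wooden bottle rack fixed to the table, 83 x 263 mm and 60 mm high, three square pockets 65 mm wide in a row along its y axis at -90, 0 and 90 mm, floor of the pockets 8 mm above the table. Origin under its centre. The bottle may stand in any pocket. Bottle and rack take up to 40 N between them, from press, weight and turning together.
- tile: Square terracotta tile, 120 x 120 mm, 8 mm thick, fixed on the table. Origin under its centre; its top is 8 mm higher.
- nozzle_bottle: short square bottle, 62 x 62 mm, 115 mm high with its thin pointed nozzle, loose in another pocket of the rack. Origin at the centre of its foot.
- wide_jar: short square jar with a wide flat lid, 62 x 62 mm, 90 mm high, loose in the third pocket of the rack. Origin at the centre of its foot.
- wood_tool: wooden modelling tool, 12 mm wide and 175 mm long, lying on the table between rack and tile. Origin near its middle.
- wood_point: wooden pointed tool, 12 mm wide and 170 mm long, lying on the table to the right of the tile.
- mug: white ceramic mug, 80 mm wide, 92 mm high, beyond the rack and the tile. Origin at the centre of its foot.
- sponge: scouring sponge, 105 x 68 x 36 mm, beyond the tile. Origin at the centre of its underside.
- pot: small white pot, 52 mm wide, 55 mm high, to the left of the rack on the robot's side.
- wax_puck: round dark red cake of wax, 76 mm wide, 22 mm high, beyond the rack.
- cap_shell: The cap's shell again, origin on its axis 15 mm under cap_top, level with the rim, z up. How it catches: pressed down with 17 to 22 N and turned anticlockwise seen from above, its teeth catch the inner cap somewhere within 1.05 rad. Before that, teeth may ride on teeth and stop the press about 2 mm down; they drop in as it turns. Under about 13 N it slips and clicks on.

How it is judged:
On the way, in this order (a step that is already met when the one before it is completed fails the run):
1. the cap is off the bottle: held by the fingers, its top at least 25 mm above where it sat on the neck, with the bottle standing in its pocket (z of cap_top in the frame of bottle above 0.18 m and contact force between the fingers and cap_shell above 1 N and z of bottle in the frame of rack below 0.012 m), for 0.1 s.
2. the cap is set down: it rests on the tile while the fingers still hold it (contact force between cap_shell and tile above 0.3 N and contact force between the fingers and cap_shell above 1 N and angle between cap_top's own z axis and vertical below 0.2 rad), for 0.05 s.
At the end, for the whole second after the job is handed in: the cap stands upright and still on the tile, its axis within 45 mm of the tile's middle and its top 33 to 41 mm above the table, not held; the bottle stands upright and still, down on the floor of its pocket (within 4 mm) (horizontal distance between cap_top and tile below 0.045 m and z of cap_top in the frame of tile between 0.033 and 0.041 m and angle between each of cap_top, bottle's own z axis and vertical below 0.1 rad and linear speed of each of cap_shell, bottle below 0.02 m/s and z of bottle in the frame of rack below 0.012 m); the robot touches nothing.
It fails at once if the bottle is forced against its pocket with more than 40 N, pressed too hard or cranked against the cap's stop (contact force between bottle and rack above 40 N).
It fails at once if the cap hits the tile with more than 40 N (contact force between cap_shell and tile above 40 N).
It fails at once if the bottle is pulled up more than 15 mm out of its place in the rack (z of bottle in the frame of rack above 0.023 m).
It fails at once if one of the other two bottles moves more than 10 mm (distance of any of nozzle_bottle, wide_jar from where it was at the start of the episode above 0.01 m).
It fails at once if a tool, the mug, the sponge, the pot or the wax moves more than 15 mm (distance of any of wood_tool, wood_point, mug, sponge, pot, wax_puck from where it was at the start of the episode above 0.015 m).
It also fails if it takes over 58 s, if anything falls off the work surface, if the arm or the gripper's body presses on something with over 40 N, if the wrist force passes 120 N, or if a joint passes its speed limit or range.

## Working session

There is one attempt and no reset: what is moved stays moved. The work goes in short steps, Python scripts to look and compute and a shell command to move; the robot and the scene stay as the last step left them, time stands still between calls to the robot, and variables do not carry over. Pictures are saved under pics/ and viewed, about 8 in all and at most 12, crops included, and the job is handed in when it is done.

```bash
mkdir -p pics && cat > h.py <<'E'
import numpy as np, cv2
from rig import sensors, cams
def grab(name,fn):
    s=sensors.read_state(); c=cams.get_image(name)
    cv2.imwrite(f'pics/{fn}.png',c['img'][:,:,::-1])
    np.savez(f'pics/{fn}.npz',pos=s['tcp_pos'],rot=s['eef_rot'],**{k:v for k,v in c.items()})
    return s,c
def load(fn):
    d=dict(np.load(f'pics/{fn}.npz'))
    if 'hand_eye' in d:
        T=np.eye(4);T[:3,:3]=d['rot'];T[:3,3]=d['pos'];M=T@d['hand_eye'];d['Rw'],d['c']=M[:3,:3],M[:3,3]
    else: d['Rw']=d['R'].T; d['c']=-d['R'].T@d['t']
    return d
def slopes(d,uv):
    uv=np.atleast_2d(uv).astype(float);m=d['mtx']
    p=np.c_[(uv[:,0]-m[0,2])/m[0,0],(uv[:,1]-m[1,2])/m[1,1]];q=p.copy()
    for _ in range(20): q=p/(1+float(d['k1'])*(q**2).sum(1,keepdims=True))
    return q
def ray(d,uv):
    q=slopes(d,uv); return np.c_[q,np.ones(len(q))]@d['Rw'].T
def onplane(d,uv,z):
    r=ray(d,uv); return d['c']+r*((z-d['c'][2])/r[:,2:])
def depthpt(d,uv):
    uv=np.atleast_2d(uv).astype(int); z=d['z_map'][uv[:,1],uv[:,0]]
    return d['c']+ray(d,uv)*z[:,None]
E
python3 - <<'E'
from h import *
a=[]
for n in('scene','top'):
    s,c=grab(n,n); d=load(n); print(n,d['c'],d['Rw'][:,2],d['k1'],d['mtx'][0,0],(d['z_map']>0).mean())
print(s)
E
```

```text
scene [1.1315865  0.70159345 0.81235502] [-0.45658761 -0.65440674 -0.60272679] -0.02567610743420168 510.8635021616595 0.99599609375
top [ 0.37836823 -0.07895807  1.24655102] [ 0.19795213 -0.00341759 -0.98020573] -0.1293374608970503 555.2993760248838 0.9959440104166667
{'clock': 0.05, 'joint_positions': array([ 1.32460672e+00,  3.53615645e-01,  1.63410713e+00, -8.40609172e-06,
        1.15522170e+00, -2.40553523e-03]), 'joint_velocities': array([ 0.00071856, -0.00037854, -0.00040677, -0.0001739 , -0.00017299,
        0.0002743 ]), 'joint_torque': array([-1.03477495e-05, -6.06886983e+01, -3.43173659e+01,  8.03260332e-05,
        3.94725997e-03, -1.32648122e-06]), 'tcp_pos': array([0.15080864, 0.60629447, 0.40399339]), 'eef_rot': array([[-9.70432359e-01,  2.41373016e-01, -3.21992657e-04],
       [ 2.41373231e-01,  9.70431471e-01, -1.31293034e-03],
       [-4.43414833e-06, -1.35183049e-03, -9.99999086e-01]]), 'wrist_force': array([ 0.65585718,  0.23820485, -0.80147936]), 'wrist_torque': array([0.01163413, 0.00117788, 0.04477454]), 'width': 0.08557541881629062}
```

View pics/top.png

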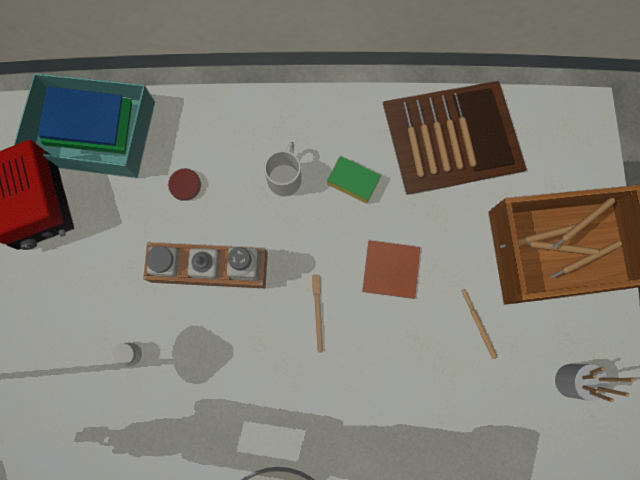

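View pics/scene.png

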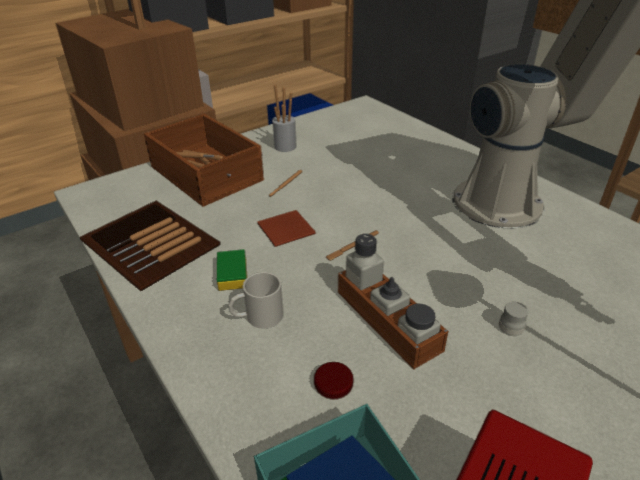

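The top view shows the rack at u 145–267, v 243–288, with the tall bottle's cap at about (240,258). The tile is at about (391,269). The scene view agrees that the tall one is at the tile end of the rack. Next I measure them.

```bash
python3 - <<'E'
from h import *
for n in('top','scene'):
    d=load(n); img=d['img']
    v,u=np.mgrid[0:480,0:640]; P=depthpt(d,np.c_[u.ravel(),v.ravel()])
    z=P[:,2]
    if n=='top': roi=((u>215)&(u<270)&(v>230)&(v<290)).ravel()
    else: roi=((u>340)&(u<390)&(v>225)&(v<290)).ravel()
    m=roi&(z>.155)&(z<.172); Q=P[m]; print(n,'cap',m.sum(),np.median(Q[:,2]),Q.mean(0),(Q.max(0)+Q.min(0))/2,np.ptp(Q,axis=0))
    (cx,cy),r=cv2.minEnclosingCircle(Q[:,:2].astype(np.float32));print(' circ',cx,cy,r)
    # rack: points z .05-.065, near
    near=(np.hypot(P[:,0]-Q[:,0].mean(),P[:,1]-Q[:,1].mean())<.35)
    hsv=cv2.cvtColor(img,cv2.COLOR_RGB2HSV).reshape(-1,3)
    m=near&(abs(z-.06)<.006)&(hsv[:,0]<20)&(hsv[:,1]>90); print(' rack',m.sum(),cv2.minAreaRect(P[m][:,:2].astype(np.float32)))
    m=((hsv[:,0]<8)|(hsv[:,0]>175)); m&=(hsv[:,1]>110)&(abs(z-.008)<.007)
    mm=m.reshape(480,640).astype(np.uint8); k,l,st,ce=cv2.connectedComponentsWithStats(mm); i=1+np.argmax(st[1:,4])
    pts=np.c_[np.where(l==i)[::-1]]; W=onplane(d,pts,.008)
    print(' tile',st[i],cv2.minAreaRect(W[:,:2].astype(np.float32)),W.mean(0))
    # table level check
    print(' table z',np.median(z[(abs(z)<.02)]))
E
```

```text
top cap 402 0.16383135748798117 [0.56079538 0.06687352 0.16362638] [0.5619832  0.06720517 0.1622863 ] [0.04510051 0.04420465 0.01455122]
 circ 0.5614912509918213 0.06717745214700699 0.02314741536974907
 rack 1408 ((0.5650328397750854, 0.15683302283287048), (0.2624647915363312, 0.08213444799184799), 86.96007537841797)
 tile [372 291   2   2   2] ((0.5077112317085266, -0.2127642035484314), (0.003201955696567893, 0.0), 134.04006958007812) [ 0.50771123 -0.21276421  0.008     ]
 table z 0.0010096440813660568
scene cap 274 0.16316155569142887 [0.56288837 0.07137652 0.16250694] [0.56053712 0.06884516 0.16126498] [0.0450295  0.04479351 0.0124922 ]
 circ 0.5598229169845581 0.06954783201217651 0.023730704560875893
 rack 1086 ((0.566775381565094, 0.15855339169502258), (0.2628768980503082, 0.08564052730798721), 86.58384704589844)
 tile [261 211  53  34 662] ((0.5599515438079834, -0.25242558121681213), (0.11930129677057266, 0.11681631207466125), 80.9876708984375) [ 0.55982783 -0.24984676  0.008     ]
 table z 0.0005289169503588376
```

```bash
python3 -m handwheel '[[[-0.03,-0.024,0,0,0,0,0.085],[-0.065,-0.053,0,0,0,0,0.085],[-0.1,-0.082,0,0,0,0,0.085],[-0.135,-0.11,0,0,0,0,0.085],[-0.17,-0.138,0,0,0,0,0.085],[-0.205,-0.167,0,0,0,0,0.085],[-0.235,-0.19,0,0,0,0,0.085],[-0.26,-0.21,0,0,0,0,0.085],[-0.26,-0.21,0,0,0,0,0.085],[-0.26,-0.21,0,0,0,0,0.085]]]' && python3 - <<'E'
from h import *
d=load('top');hsv=cv2.cvtColor(d['img'],cv2.COLOR_RGB2HSV)
print(hsv[269,391],hsv[250,380])
h=hsv[269,391].astype(int);w=hsv.astype(int)
m=((abs(w[...,0]-h[0])<5)&(abs(w[...,1]-h[1])<35)).astype(np.uint8)
k,l,st,ce=cv2.connectedComponentsWithStats(m);i=l[269,391]
W=onplane(d,np.c_[np.where(l==i)[::-1]],.008);print(st[i],W.mean(0),cv2.minAreaRect(W[:,:2].astype(np.float32)))
E
```

```text
clock: 1.1
tcp_pos: [0.3527, 0.3395, 0.4046]
eef_rot: [[-0.97, 0.243, -0.0], [0.243, 0.97, 0.0], [0.0, -0.0, -1.0]]
wrist_force: [0.3, -0.7, -0.0]
width: 0.0851
[  8 145 128] [  9 139 132]
[ 363  241   57   57 2668] [ 0.55813018 -0.25648993  0.008     ] ((0.5586258172988892, -0.25648415088653564), (0.11790131032466888, 0.11765248328447342), 81.98368072509766)
```

```bash
python3 -m handwheel '[[[-0.03,-0.024,0,0,0,0,0.085],[-0.065,-0.053,0,0,0,0,0.085],[-0.1,-0.08,0,0,0,0,0.085],[-0.135,-0.108,0,0,0,0,0.085],[-0.17,-0.136,0,0,0,0,0.085],[-0.205,-0.163,0,0,0,0,0.085],[-0.235,-0.187,0,0,0,0,0.085],[-0.268,-0.213,0,0,0,0,0.085],[-0.268,-0.213,0,0,0,0,0.085]]]' && python3 -m handwheel '[[[0,0,0,0,0,8,0.085],[0,0,0,0,0,16,0.085],[0,0,0,0,0,24,0.085],[0,0,0,0,0,32,0.085],[0,0,0,0,0,40,0.085],[0,0,0,0,0,48,0.085],[0,0,0,0,0,56,0.085],[0,0,0,0,0,64,0.085],[0,0,0,0,0,72,0.085],[0,0,0,0,0,80,0.085],[0,0,0,0,0,88,0.085],[0,0,0,0,0,88,0.085]]]' && python3 -m handwheel '[[[0,0,0,0,0,8,0.085],[0,0,0,0,0,16,0.085],[0,0,0,0,0,24,0.085],[0,0,0,0,0,30,0.085],[0,0,0,0,0,30,0.085]]]' && python3 - <<'E'
from h import *
s,c=grab('wrist','w1');print(s['joint_positions'],s['clock'])
d=load('w1');v,u=np.mgrid[0:480,0:640]; P=depthpt(d,np.c_[u.ravel(),v.ravel()])
m=(abs(P[:,2]-.163)<.006)&(np.hypot(P[:,0]-.5605,P[:,1]-.0675)<.05);Q=P[m];print(m.sum(),d['c'])
if m.sum():
  print(np.median(Q[:,2]),cv2.minEnclosingCircle(Q[:,:2].astype(np.float32)))
E
```

```text
clock: 2.0
tcp_pos: [0.5636, 0.0668, 0.4045]
eef_rot: [[-0.97, 0.243, 0.001], [0.243, 0.97, -0.001], [-0.002, -0.0, -1.0]]
wrist_force: [0.3, 0.8, 0.0]
width: 0.0852
clock: 3.2
tcp_pos: [0.5608, 0.0702, 0.4044]
eef_rot: [[0.208, 0.978, -0.001], [0.978, -0.208, 0.0], [0.0, -0.001, -1.0]]
wrist_force: [0.8, 0.2, 0.4]
width: 0.0851
clock: 3.7
tcp_pos: [0.561, 0.0696, 0.4046]
eef_rot: [[0.666, 0.746, -0.0], [0.746, -0.666, 0.0], [-0.0, -0.0, -1.0]]
wrist_force: [-0.4, 0.8, -1.2]
width: 0.0847
[1.20637856e-01 2.60897069e-01 1.76308569e+00 2.68257947e-04
 1.11788796e+00 8.49679202e-01] 3.7
3374 [0.60812827 0.12217773 0.37359148]
0.1628400050510173 ((0.5614822506904602, 0.06852201372385025), 0.02289285510778427)
```

View pics/w1.png

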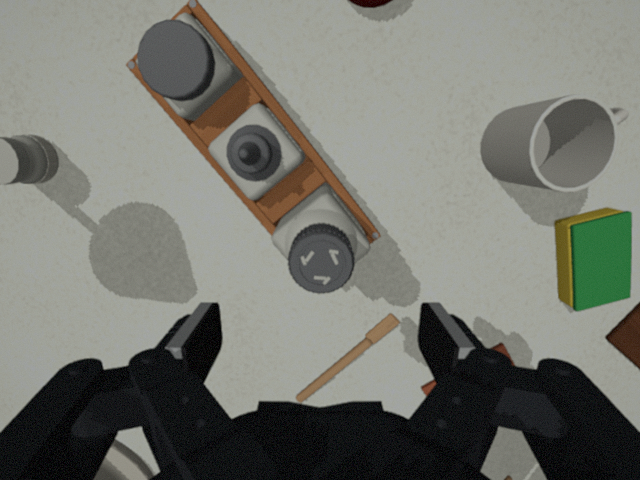

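The cap is at u≈322, v≈260, with ribs and arrows on its top. The jaws are centred over it to within about 1 mm, so I descend and grip.

```bash
python3 -m handwheel '[[[0,0,0.02,0,0,0,0.085],[-0.001,0.001,0.045,0,0,0,0.085],[-0.001,0.001,0.07,0,0,0,0.085],[-0.001,0.001,0.09,0,0,0,0.085],[-0.001,0.001,0.099,0,0,0,0.085],[-0.001,0.001,0.099,0,0,0,0.085],[-0.001,0.001,0.099,0,0,0,0.085]]]' && python3 -m handwheel '[[[0,0,0,0,0,0,0.06],[0,0,0,0,0,0,0.05],[0,0,0,0,0,0,0.047],[0,0,0,0,0,0,0.045],[0,0,0,0,0,0,0.04],[0,0,0,0,0,0,0.03],[0,0,0,0,0,0,0.03],[0,0,0,0,0,0,0.03],[0,0,0,0,0,0,0.03],[0,0,0,0,0,0,0.03]]]' 70; python3 - <<'E'
from h import *
s,c=grab('wrist','w2');print(s['wrist_force'],s['wrist_torque'],s['width'])
E
```

```text
clock: 4.45
tcp_pos: [0.5616, 0.0674, 0.3064]
eef_rot: [[0.667, 0.745, 0.001], [0.745, -0.667, 0.0], [0.001, 0.0, -1.0]]
wrist_force: [0.4, 1.4, 0.1]
width: 0.0853
clock: 5.45
tcp_pos: [0.5613, 0.0674, 0.3063]
eef_rot: [[0.669, 0.744, 0.0], [0.744, -0.669, 0.001], [0.001, -0.0, -1.0]]
wrist_force: [-4.0, 2.4, 5.7]
width: 0.0437
[-3.95786852  2.42284839  5.6998083 ] [0.37529831 0.48019701 0.03187816] 0.04370243391990725
```

View pics/w2.png

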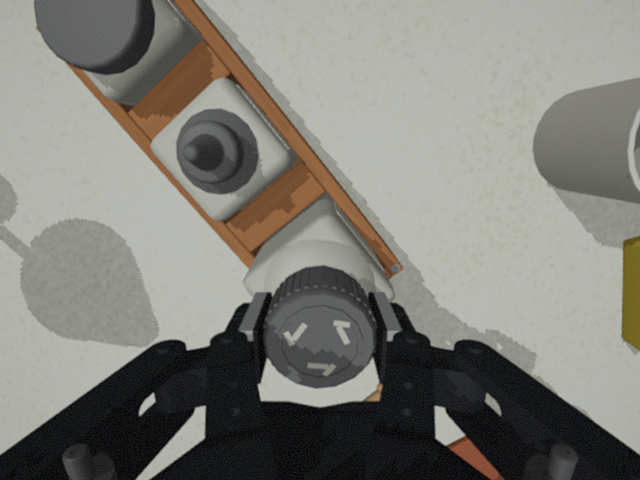

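Gripped with the pads on both sides of the cap. I press in small steps and ease the 4.6 N of side load along the jaw axis.

```bash
python3 -m handwheel '[[[0,-0.0005,0.0005,0,0,0,0.03],[0,-0.001,0.001,0,0,0,0.03],[0,-0.001,0.001,0,0,0,0.03],[0,-0.001,0.001,0,0,0,0.03]]]' && python3 -m handwheel '[[[0,0,0.0005,0,0,0,0.03],[0,0,0.001,0,0,0,0.03],[0,0,0.001,0,0,0,0.03]]]'
```

```text
clock: 5.9
tcp_pos: [0.5607, 0.0679, 0.3056]
eef_rot: [[0.669, 0.744, 0.001], [0.744, -0.669, 0.0], [0.001, 0.001, -1.0]]
wrist_force: [-2.3, 0.3, 8.9]
width: 0.0436
clock: 6.2
tcp_pos: [0.5607, 0.0679, 0.3047]
eef_rot: [[0.669, 0.744, 0.001], [0.744, -0.669, 0.0], [0.001, 0.001, -1.0]]
wrist_force: [-2.8, 1.0, 9.9]
width: 0.0433
```

```bash
python3 -m handwheel '[[[0,-0.0003,0.0005,0,0,0,0.03],[0,-0.0006,0.001,0,0,0,0.03],[0,-0.0006,0.001,0,0,0,0.03]]]' && python3 -m handwheel '[[[0,0,0.0004,0,0,0,0.03],[0,0,0.0008,0,0,0,0.03],[0,0,0.0008,0,0,0,0.03]]]'
```

```text
clock: 6.5
tcp_pos: [0.5604, 0.0681, 0.304]
eef_rot: [[0.669, 0.744, 0.002], [0.744, -0.669, -0.0], [0.001, 0.001, -1.0]]
wrist_force: [-3.0, -1.8, 11.7]
width: 0.0433
clock: 6.8
tcp_pos: [0.5605, 0.0681, 0.3033]
eef_rot: [[0.669, 0.744, 0.002], [0.744, -0.669, -0.0], [0.001, 0.001, -1.0]]
wrist_force: [-2.9, -1.5, 13.0]
width: 0.0432
```

```bash
python3 -m handwheel '[[[0,0,0.0005,0,0,0,0.03],[0,0,0.001,0,0,0,0.03],[0,0,0.001,0,0,0,0.03]]]' && python3 -m handwheel '[[[0,0,0.0004,0,0,0,0.03],[0,0,0.0008,0,0,0,0.03],[0,0,0.0008,0,0,0,0.03]]]'
```

```text
clock: 7.1
tcp_pos: [0.5605, 0.0681, 0.3025]
eef_rot: [[0.669, 0.744, 0.002], [0.744, -0.669, -0.0], [0.001, 0.002, -1.0]]
wrist_force: [-4.0, -1.1, 13.9]
width: 0.0434
clock: 7.4
tcp_pos: [0.5606, 0.0681, 0.3018]
eef_rot: [[0.669, 0.744, 0.002], [0.744, -0.669, -0.0], [0.001, 0.002, -1.0]]
wrist_force: [-4.2, -1.4, 16.4]
width: 0.0435
```

```bash
python3 -m handwheel '[[[0,0,0.0003,0,0,0,0.03],[0,0,0.0005,0,0,0,0.03],[0,0,0.0005,0,0,0,0.03]]]' && python3 -m handwheel '[[[0,0,0.0002,0,0,0,0.03],[0,0,0.0003,0,0,0,0.03],[0,0,0.0003,0,0,0,0.03]]]'
```

```text
clock: 7.7
tcp_pos: [0.5606, 0.0681, 0.3015]
eef_rot: [[0.669, 0.744, 0.002], [0.744, -0.669, -0.0], [0.001, 0.002, -1.0]]
wrist_force: [-4.0, -1.0, 17.9]
width: 0.0434
clock: 8.0
tcp_pos: [0.5607, 0.0681, 0.3014]
eef_rot: [[0.669, 0.744, 0.002], [0.744, -0.669, -0.0], [0.002, 0.002, -1.0]]
wrist_force: [-4.3, -0.9, 17.8]
width: 0.0436
```

```bash
cat > st.py <<'E'
from rig import sensors
import numpy as np
s=sensors.read_state();R=s['eef_rot'];print('t',s['clock'],'F',s['wrist_force'].round(1),'T',s['wrist_torque'].round(3),'z',round(s['tcp_pos'][2],4),'q6',s['joint_positions'][5].round(3),'yaw',np.degrees(np.arctan2(R[1,0],R[0,0])).round(2),'w',s['width'].round(4))
E
python3 st.py; python3 -m handwheel '[[[0,0,0.0003,0,0,-2,0.03],[0,0,0.0003,0,0,-4,0.03],[0,0,0.0003,0,0,-6,0.03],[0,0,0.0003,0,0,-8,0.03],[0,0,0.0003,0,0,-8,0.03]]]' >/dev/null; python3 st.py
```

```text
Traceback (most recent call last):
  File "st.py", line 3, in <module>
    s=sensors.read_state();R=s['eef_rot'];print('t',s['clock'],'F',s['wrist_force'].round(1),'T',s['wrist_torque'].round(3),'z',round(s['tcp_pos'][2],4),'q6',s['joint_positions'][5].round(3),'yaw',np.degrees(np.arctan2(R[1,0],R[0,0])).round(2),'w',s['width'].round(4))
                                                                                                                                                                                                                                                        ^^^^^^^^^^^^^^^^
AttributeError: 'float' object has no attribute 'round'
Traceback (most recent call last):
  File "st.py", line 3, in <module>
    s=sensors.read_state();R=s['eef_rot'];print('t',s['clock'],'F',s['wrist_force'].round(1),'T',s['wrist_torque'].round(3),'z',round(s['tcp_pos'][2],4),'q6',s['joint_positions'][5].round(3),'yaw',np.degrees(np.arctan2(R[1,0],R[0,0])).round(2),'w',s['width'].round(4))
                                                                                                                                                                                                                                                        ^^^^^^^^^^^^^^^^
AttributeError: 'float' object has no attribute 'round'
```

```bash
sed -i "s/s\['width'\].round(4)/round(s['width'],4)/" st.py; python3 st.py;python3 -m handwheel '[[[0,0,0,0,0,-3,0.03],[0,0,0,0,0,-6,0.03],[0,0,0,0,0,-9,0.03],[0,0,0,0,0,-12,0.03],[0,0,0,0,0,-12,0.03]]]' >/dev/null; python3 st.py
```

```text
t 8.5 F [-4.2 -1.8 20.2] T [-0.07   0.68  -0.021] z 0.3012 q6 0.71 yaw 56.11 w 0.0436
t 9.0 F [-2.6  0.7 17.5] T [-0.051  0.521 -0.058] z 0.3013 q6 0.5 yaw 68.13 w 0.0434
```

```bash
python3 -m handwheel '[[[0,0,0.0003,0,0,-3,0.03],[0,0,0.0003,0,0,-6,0.03],[0,0,0.0003,0,0,-9,0.03],[0,0,0.0003,0,0,-12,0.03],[0,0,0.0003,0,0,-12,0.03]]]' >/dev/null; python3 st.py; python3 -m handwheel '[[[0,0,0,0,0,-3,0.03],[0,0,0,0,0,-6,0.03],[0,0,0,0,0,-9,0.03],[0,0,0,0,0,-9,0.03]]]' >/dev/null; python3 st.py
```

```text
t 9.5 F [-3.6 -0.9 20.5] T [-0.053  0.586 -0.061] z 0.3012 q6 0.291 yaw 80.13 w 0.0434
t 9.9 F [-2.7 -0.6 20.1] T [-0.062  0.498 -0.023] z 0.3012 q6 0.134 yaw 89.14 w 0.0431
```

```bash
for i in 1; do python3 -m handwheel '[[[0,0,0,0,0,-2,0.03],[0,0,0,0,0,-4,0.03],[0,0,0,0,0,-4,0.03]]]' >/dev/null; python3 st.py; done;  python3 -m handwheel '[[[0,0,0,0,0,-2,0.03],[0,0,0,0,0,-4,0.03],[0,0,0,0,0,-4,0.03]]]' >/dev/null; python3 st.py
```

```text
t 10.2 F [-2.9  0.4 19.7] T [-0.052  0.513 -0.073] z 0.3012 q6 0.065 yaw 93.1 w 0.043
t 10.5 F [-3.1 -0.7 20.1] T [-0.06   0.387 -0.078] z 0.3012 q6 -0.005 yaw 97.1 w 0.0434
```

```bash
python3 -m handwheel '[[[0,0,0,0,0,-2,0.03],[0,0,0,0,0,-4,0.03],[0,0,0,0,0,-4,0.03]]]' >/dev/null; python3 st.py
```

```text
t 10.8 F [-3.3 -0.9 19.5] T [-0.071  0.598 -0.144] z 0.3012 q6 -0.075 yaw 101.09 w 0.0433
```

```bash
python3 -m handwheel '[[[0,0,0,0,0,-1,0.03],[0,0,0,0,0,-1,0.03]]]' >/dev/null; python3 st.py
```

```text
t 11.0 F [-4.  -0.9 19.5] T [-0.007  0.557 -0.227] z 0.3012 q6 -0.092 yaw 102.05 w 0.0434
```

```bash
python3 -m handwheel '[[[0,0,0,0,0,0,0.03]]]' >/dev/null; python3 st.py
```

```text
t 11.1 F [-2.9 -0.6 20. ] T [-0.041  0.606 -0.215] z 0.3012 q6 -0.091 yaw 102.02 w 0.0436
```

The stop is felt at 0.22 N m. I relax the turn slightly, then lift slowly and watch the force.

```bash
python3 -m handwheel '[[[0,0,0,0,0,1,0.03],[0,0,-0.001,0,0,1.5,0.03],[0,0,-0.002,0,0,1.5,0.03],[0,0,-0.003,0,0,1.5,0.03],[0,0,-0.004,0,0,1.5,0.03],[0,0,-0.005,0,0,1.5,0.03],[0,0,-0.006,0,0,1.5,0.03],[0,0,-0.006,0,0,1.5,0.03]]]' >/dev/null; python3 st.py;  python3 -m handwheel '[[[0,0,-0.001,0,0,0,0.03],[0,0,-0.002,0,0,0,0.03],[0,0,-0.003,0,0,0,0.03],[0,0,-0.003,0,0,0,0.03]]]' >/dev/null; python3 st.py
```

```text
t 11.9 F [ 0.7 -0.2  6.2] T [ 0.045 -0.11   0.037] z 0.306 q6 -0.065 yaw 100.54 w 0.0437
t 12.3 F [ 0.4 -0.7 -0.8] T [-0.014 -0.031  0.011] z 0.3075 q6 -0.065 yaw 100.53 w 0.0434
```

```bash
python3 -m handwheel '[[[0,0,-0.002,0,0,0,0.03],[0,0,-0.004,0,0,0,0.03],[0,0,-0.005,0,0,0,0.03],[0,0,-0.005,0,0,0,0.03]]]' >/dev/null; python3 st.py;python3 - <<'E'
from h import *
grab('scene','s2')
i=cv2.imread('pics/s2.png');cv2.imwrite('pics/s2c.png',cv2.resize(i[160:380,270:470],None,fx=2.7,fy=2.7))
E
```

```text
t 12.7 F [-0.6 -0.6 -1.3] T [ 0.03  -0.011  0.027] z 0.3129 q6 -0.065 yaw 100.53 w 0.0436
```

View pics/s2c.png

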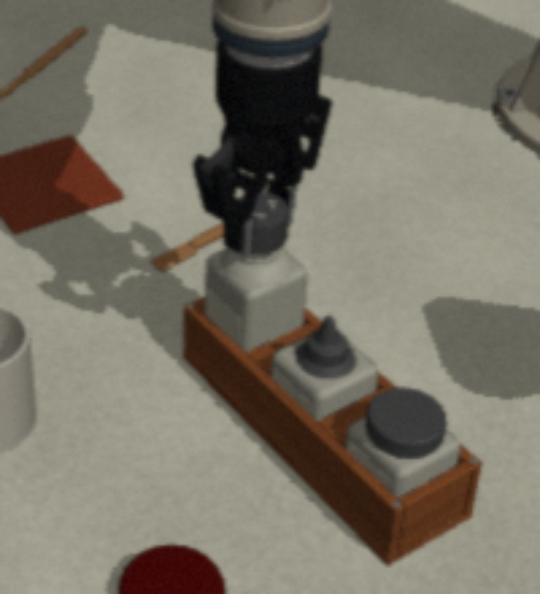

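The neck shows below the cap at about (262,255) in the crop, and the bottle is still seated. The scale reads only the cap's weight, so the cap is free and I lift straight up.

```bash
python3 -m handwheel '[[[0,0,-0.005,0,0,0,0.03],[0,0,-0.01,0,0,0,0.03],[0,0,-0.016,0,0,0,0.03],[0,0,-0.025,0,0,0,0.03],[0,0,-0.04,0,0,0,0.03],[0,0,-0.055,0,0,0,0.03],[0,0,-0.065,0,0,0,0.03],[0,0,-0.065,0,0,0,0.03],[0,0,-0.065,0,0,0,0.03]]]'; python3 st.py; python3 - <<'E'
from h import *
s,c=grab('wrist','w3');d=load('w3');s2,_=grab('top','t3')
R=s['eef_rot'];p=s['tcp_pos']
tgt=np.array([.5588,-.2555,0]);print('tool shift to tile',(R.T@np.r_[(tgt-p)[:2],0]).round(4))
i=cv2.imread('pics/w3.png');j=cv2.imread('pics/t3.png')[200:320,180:420];cv2.imwrite('pics/c3.png',np.vstack([cv2.resize(i,(400,300)),cv2.resize(j,(400,200))]))
E
```

```text
clock: 13.65
tcp_pos: [0.5599, 0.0682, 0.3777]
eef_rot: [[-0.183, 0.983, 0.0], [0.983, 0.183, 0.0], [-0.0, 0.0, -1.0]]
wrist_force: [-0.5, -0.2, -0.7]
width: 0.0437
t 13.65 F [-0.5 -0.2 -0.7] T [ 0.057 -0.059 -0.02 ] z 0.3777 q6 -0.065 yaw 100.53 w 0.0437
tool shift to tile [-0.318  -0.0603 -0.    ]
```

View pics/c3.png

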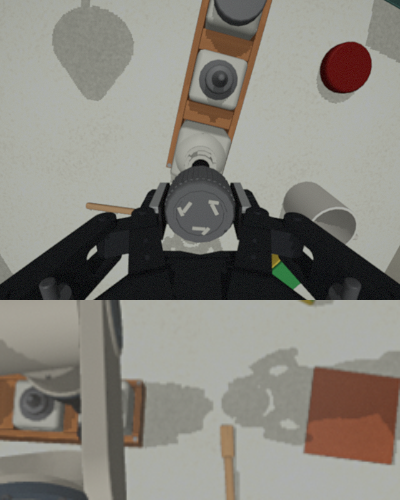

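The wrist view shows the cap held level and the open neck of the bottle standing in the rack. Now I move over the tile.

```bash
python3 -m handwheel '[[[-0.01,-0.002,0,0,0,0,0.03],[-0.03,-0.006,0,0,0,0,0.03],[-0.06,-0.012,0,0,0,0,0.03],[-0.1,-0.019,0,0,0,0,0.03],[-0.14,-0.027,0,0,0,0,0.03],[-0.18,-0.034,0,0,0,0,0.03],[-0.22,-0.042,0,0,0,0,0.03],[-0.26,-0.049,0,0,0,0,0.03],[-0.29,-0.055,0,0,0,0,0.03],[-0.31,-0.059,0,0,0,0,0.03],[-0.318,-0.06,0,0,0,0,0.03],[-0.318,-0.06,0,0,0,0,0.03]]]' && python3 -m handwheel '[[[0,0,0.02,0,0,0,0.03],[0,0,0.05,0,0,0,0.03],[0,0,0.08,0,0,0,0.03],[0,0,0.11,0,0,0,0.03],[0,0,0.14,0,0,0,0.03],[0,0,0.16,0,0,0,0.03],[0,0,0.175,0,0,0,0.03],[0,0,0.182,0,0,0,0.03],[0,0,0.184,0,0,0,0.03],[0,0,0.184,0,0,0,0.03]]]'; python3 st.py; python3 - <<'E'
from h import *
s,c=grab('scene','s4')
i=cv2.imread('pics/s4.png');cv2.imwrite('pics/s4c.png',cv2.resize(i[100:320,200:400],None,fx=2.7,fy=2.7))
E
```

```text
clock: 14.95
tcp_pos: [0.5588, -0.2564, 0.3772]
eef_rot: [[-0.181, 0.983, -0.001], [0.983, 0.181, 0.0], [0.0, -0.001, -1.0]]
wrist_force: [0.8, 0.1, -1.5]
width: 0.0431
clock: 15.95
tcp_pos: [0.5595, -0.2553, 0.1942]
eef_rot: [[-0.183, 0.983, 0.001], [0.983, 0.183, -0.0], [-0.0, 0.001, -1.0]]
wrist_force: [-0.7, -0.1, -0.6]
width: 0.0436
t 15.95 F [-0.7 -0.1 -0.6] T [-0.024 -0.003 -0.002] z 0.1942 q6 -0.615 yaw 100.55 w 0.0436
```

View pics/s4c.png

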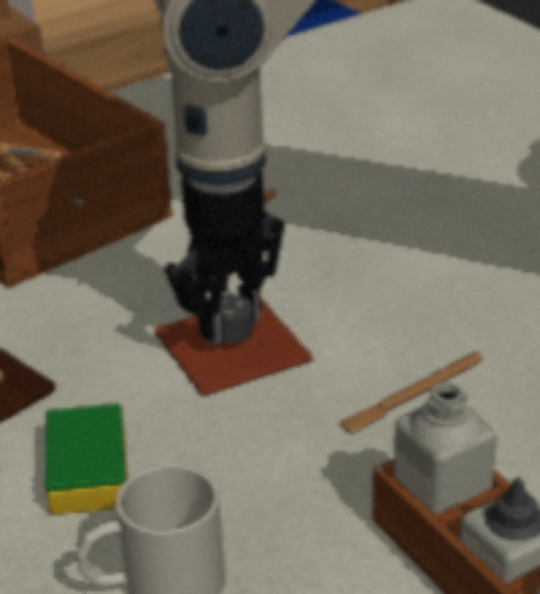

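The cap is over the middle of the tile at about (233,320) in the crop, and the open bottle is standing in its pocket. I feel down in small steps.

```bash
python3 -m handwheel '[[[0,0,0.002,0,0,0,0.03],[0,0,0.004,0,0,0,0.03],[0,0,0.006,0,0,0,0.03],[0,0,0.008,0,0,0,0.03],[0,0,0.0095,0,0,0,0.03],[0,0,0.0095,0,0,0,0.03]]]' >/dev/null; python3 st.py; python3 -m handwheel '[[[0,0,0.001,0,0,0,0.03],[0,0,0.0015,0,0,0,0.03],[0,0,0.0015,0,0,0,0.03]]]' >/dev/null; python3 st.py; python3 -m handwheel '[[[0,0,0.001,0,0,0,0.03],[0,0,0.001,0,0,0,0.03]]]' >/dev/null; python3 st.py
```

```text
t 16.6 F [-0.2  0.3 -1. ] T [0.057 0.011 0.016] z 0.1839 q6 -0.615 yaw 100.53 w 0.0431
t 16.9 F [ 0.  -0.3 -1.7] T [-0.018 -0.032  0.041] z 0.1826 q6 -0.615 yaw 100.53 w 0.0433
t 17.1 F [ 0.5 -0.  -1.5] T [0.049 0.007 0.035] z 0.1816 q6 -0.615 yaw 100.53 w 0.0431
```

```bash
for i in 1; do python3 -m handwheel '[[[0,0,0.0007,0,0,0,0.03],[0,0,0.0007,0,0,0,0.03]]]' >/dev/null; python3 st.py; done; python3 -m handwheel '[[[0,0,0.0007,0,0,0,0.03],[0,0,0.0007,0,0,0,0.03]]]' >/dev/null; python3 st.py; 
```

```text
t 17.3 F [ 0.2 -0.  -0.6] T [-0.016  0.015 -0.007] z 0.1809 q6 -0.615 yaw 100.53 w 0.0436
t 17.5 F [0.2 0.4 0.2] T [ 0.018 -0.011  0.041] z 0.1803 q6 -0.615 yaw 100.53 w 0.0433
```

```bash
python3 -m handwheel '[[[0,0,0.0007,0,0,0,0.03],[0,0,0.0007,0,0,0,0.03]]]' >/dev/null; python3 st.py
```

```text
t 17.7 F [-3.   0.   8.3] T [0.16  0.283 0.03 ] z 0.1803 q6 -0.615 yaw 100.53 w 0.0433
```

Contact is made at 8 N and held there. I ease off slightly, release, and retreat.

```bash
python3 -m handwheel '[[[0,0,0,0,0,0,0.03],[0,0,-0.0003,0,0,0,0.03],[0,0,-0.0003,0,0,0,0.03]]]' >/dev/null; python3 st.py; python3 -m handwheel '[[[0,0,0,0,0,0,0.045],[0,0,0,0,0,0,0.047],[0,0,0,0,0,0,0.05],[0,0,0,0,0,0,0.055],[0,0,0,0,0,0,0.065],[0,0,0,0,0,0,0.075],[0,0,0,0,0,0,0.075],[0,0,0,0,0,0,0.075]]]' 20 >/dev/null; python3 st.py; python3 -m handwheel '[[[0,0,-0.005,0,0,0,0.075],[0,0,-0.015,0,0,0,0.075],[0,0,-0.035,0,0,0,0.075],[0,0,-0.065,0,0,0,0.075],[0,0,-0.1,0,0,0,0.075],[0,0,-0.135,0,0,0,0.075],[0,0,-0.16,0,0,0,0.075],[0,0,-0.18,0,0,0,0.075],[0,0,-0.18,0,0,0,0.075],[0,0,-0.18,0,0,0,0.075]]]'
python3 - <<'E'
from h import *
grab('scene','s5');grab('wrist','w5');d=load('w5')
v,u=np.mgrid[0:480,0:640]; P=depthpt(d,np.c_[u.ravel(),v.ravel()])
m=(abs(P[:,2]-.037)<.006)&(np.hypot(P[:,0]-.559,P[:,1]+.2555)<.06);Q=P[m];print(m.sum(),np.median(Q[:,2]),cv2.minEnclosingCircle(Q[:,:2].astype(np.float32)))
i=cv2.imread('pics/s5.png');cv2.imwrite('pics/c5.png',np.hstack([cv2.resize(i[120:320,220:420],(400,400)),cv2.resize(cv2.imread('pics/w5.png'),(400,400))]))
E
```

```text
t 18.0 F [-2.8  1.1  7. ] T [0.182 0.226 0.01 ] z 0.1802 q6 -0.615 yaw 100.53 w 0.0433
t 18.8 F [ 0.6 -0.1 -0.5] T [ 0.064  0.004 -0.01 ] z 0.1799 q6 -0.615 yaw 100.53 w 0.0753
clock: 19.8
tcp_pos: [0.559, -0.2553, 0.3605]
eef_rot: [[-0.183, 0.983, 0.001], [0.983, 0.183, -0.0], [-0.001, 0.001, -1.0]]
wrist_force: [-0.3, 0.0, -1.2]
width: 0.075
1904 0.03679170698042605 ((0.5596895217895508, -0.2547953128814697), 0.02282772772014141)
```

View pics/c5.png

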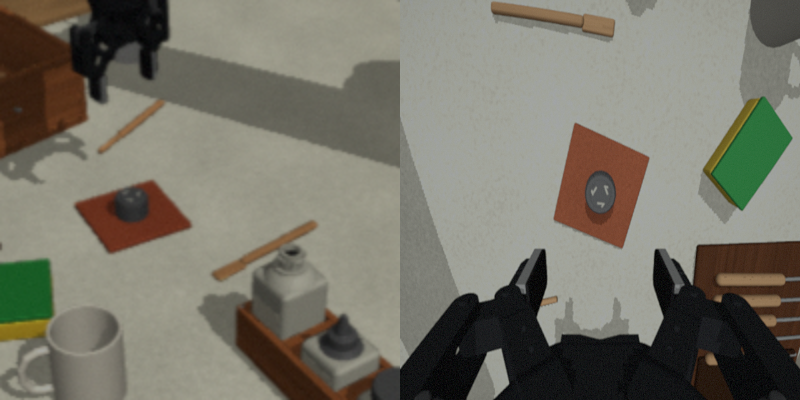

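The cap stands upright in the middle of the tile, and the open bottle is seated in the rack. The gripper is clear of everything, so I hand in.

```bash
python3 -c "
from rig import job_done; print(job_done())"
```

```text
the job is handed in; nothing more can be done
None
```

The cap is off the thinner bottle and standing upright near the middle of the tile. I handed the job in at about 20 s on the robot's clock, and no verdict is reported.

- **Opening:** I pressed the cap with about 18–20 N and turned it 54° anticlockwise, until the stop was felt at about 0.22 N m. I then backed off 1.5° and lifted. The wrist force showed only about the cap's own weight, so the bottle did not come up with it.
- **Setting down:** contact with the tile measured about 8 N while the cap was still held, below the 40 N limit. I then released the cap and raised the gripper well clear.
- **Last checks:** from the wrist camera, the top of the cap is 37 mm above the table, about 1 mm from the tile's estimated middle. The last pictures show the bottle seated in its pocket, and nothing in view looked disturbed. I judged both by eye and did not measure how far anything moved.
- **Disagreement:** the top and scene views placed the tile's middle about 4 mm apart, which is small against the 45 mm allowed. No check failed.

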